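# Pack the celadon cup lids into the round tin

## Task

Pack all seven celadon cup lids into the round steel tin, one in the middle and six round it, each lying flat on the tin's floor with its knob up, so that the cover will go on: some are in the tin already (one of them astray), one leans on the slanted bamboo rack beside two plain dishes and one lies among the cups. Set them in gently, do not drop them, and leave the cups, dishes, kettle, pitcher, gaiwan and scoop where they are.

Things in the scene. Friction and masses are not known exactly. Their poses are not given: they have to be found in the camera images.
- lid_a: one of seven identical celadon cup lids: a flat round plate 52 mm across and 8 mm thick (lowest 2 mm slightly tapered to 49 mm) with an upright round knob 18 mm across in the middle of its top, from 8 up to 34 mm above the underside; about 60 g. Origin: centre of the flat underside; its z axis runs up along the knob. Starts flat in the tin against its wall.
- lid_b: one of seven identical celadon cup lids: a flat round plate 52 mm across and 8 mm thick (lowest 2 mm slightly tapered to 49 mm) with an upright round knob 18 mm across in the middle of its top, from 8 up to 34 mm above the underside; about 60 g. Origin: centre of the flat underside; its z axis runs up along the knob. Starts flat in the tin against its wall.
- lid_c: one of seven identical celadon cup lids: a flat round plate 52 mm across and 8 mm thick (lowest 2 mm slightly tapered to 49 mm) with an upright round knob 18 mm across in the middle of its top, from 8 up to 34 mm above the underside; about 60 g. Origin: centre of the flat underside; its z axis runs up along the knob. Starts flat in the tin against its wall.
- lid_d: one of seven identical celadon cup lids: a flat round plate 52 mm across and 8 mm thick (lowest 2 mm slightly tapered to 49 mm) with an upright round knob 18 mm across in the middle of its top, from 8 up to 34 mm above the underside; about 60 g. Origin: centre of the flat underside; its z axis runs up along the knob. Starts flat in the tin but astray, part-way between the middle and the wall, in the way of others.
- lid_e: one of seven identical celadon cup lids: a flat round plate 52 mm across and 8 mm thick (lowest 2 mm slightly tapered to 49 mm) with an upright round knob 18 mm across in the middle of its top, from 8 up to 34 mm above the underside; about 60 g. Origin: centre of the flat underside; its z axis runs up along the knob. Starts leaning back on the slanted rack, in any of its three bays, knob square to the slope.
- lid_f: one of seven identical celadon cup lids: a flat round plate 52 mm across and 8 mm thick (lowest 2 mm slightly tapered to 49 mm) with an upright round knob 18 mm across in the middle of its top, from 8 up to 34 mm above the underside; about 60 g. Origin: centre of the flat underside; its z axis runs up along the knob. Starts flat in the tin against its wall.
- lid_g: one of seven identical celadon cup lids: a flat round plate 52 mm across and 8 mm thick (lowest 2 mm slightly tapered to 49 mm) with an upright round knob 18 mm across in the middle of its top, from 8 up to 34 mm above the underside; about 60 g. Origin: centre of the flat underside; its z axis runs up along the knob. Starts flat on the island top, between and among the two upside-down cups.
- tin: low round base of a steel biscuit tin, firmly placed, standing on the island: inside diameter 167 mm, outside 174 mm, wall 22 mm high, inner floor 3 mm above its underside, open on top. Seven lids just fit flat on the floor, one in the middle and six round it, with about 5 mm to spare along a radius. Origin: centre of its underside, z up.
- rack: slanted bamboo drying rack, firmly placed, 240 mm wide (its y), 115 mm deep (from x = -93 to +22 mm). Its board slopes up at 35 degrees from horizontal towards its own -x, so a lid lying on it faces the rack's +x side (turned roughly away from the robot), knob leaning 35 degrees from vertical towards +x. Three bays at y = -66, 0, +66 mm, parted by fins 5 mm high. Origin: on the island top under the knobs' row, z up.
- rack_bay (a point): on the rack's slope in the middle bay, where the underside centre of a lid in that bay lies: x = -17, y = 0, z = 35 mm from the rack's origin (the other bays: y = -66 and +66). The knob's end of a lid there is at x = +3, z = 63 mm. A ledge 9 mm high along the board's lower edge holds the lids.
- rack_bar (a point): middle of the rack's carrying bar, 12 mm thick, along the rack's y above the lids at x = -15, z = 163 mm from its origin, so a gripper cannot come straight down on them; slanted along the knob it passes freely. End posts at y = -113 and +113 mm: at x = -70 mm up to z = 150 mm, then forward to the bar.
- dish: small celadon dish without a knob, 52 mm across, 6 mm high, lying in one of the rack's bays; bystander. Origin: centre of underside.
- dish_2: a second such dish without a knob, same size, in another bay of the rack; bystander. Origin: centre of underside.
- cup_1: small celadon cup standing upside down on the island, 64 mm across below, 42 mm high, bystander. Origin: centre of its lower face.
- cup_2: a second such cup, upside down, same size, bystander. Origin: centre of its lower face.
- kettle: tall glass kettle, 145 mm across, 230 mm high, wooden handle reaching 117 mm from its axis along its own +x, spout reaching 105 mm along -x, left side of the island; bystander. Origin: centre of underside.
- pitcher: stainless steel pitcher, 100 mm across, 125 mm high, handle reaching 85 mm along its own +x, far side of the island; bystander. Origin: centre of underside.
- gaiwan: celadon gaiwan (lidded bowl on a saucer, all one piece here), 110 mm across, 96 mm high, far side of the island; bystander. Its own lid is not one of the seven. Origin: centre of underside.
- scoop: dark wooden tea scoop 170 mm long lying on the right side of the island; bystander. Origin: under its middle; its x runs along it.
- cup_rack: slotted bamboo rack with four upright cups, 75 mm by 300 mm (along y), 77 mm high, fixed, right side of the island. Origin: centre of underside.
Things that resemble listed ones, but are neither listed nor needed, are in the scene too. Leave any black look-alike of the lid_c alone.

How it is judged:
At the end, for the whole second after the job is handed in: All seven lids are released and at rest in the tin: each underside centre within 60 mm of the tin's axis and within 2 mm of the inner floor, knob up and tilted less than 4 degrees (0.07 rad), which only one in the middle and six round it allows (horizontal distance between each of lid_a, lid_b, lid_c, lid_d, lid_e, lid_f, lid_g and tin below 0.06 m and z of lid_a in the frame of tin between 0.001 and 0.005 m and angle between each of lid_a, lid_b, lid_c, lid_d, lid_e, lid_f, lid_g's own z axis and vertical below 0.07 rad and linear speed of each of lid_a, lid_b, lid_c, lid_d, lid_e, lid_f, lid_g below 0.02 m/s and z of lid_b in the frame of tin between 0.001 and 0.005 m and z of lid_c in the frame of tin between 0.001 and 0.005 m and z of lid_d in the frame of tin between 0.001 and 0.005 m and z of lid_e in the frame of tin between 0.001 and 0.005 m and z of lid_f in the frame of tin between 0.001 and 0.005 m and z of lid_g in the frame of tin between 0.001 and 0.005 m); the robot touches nothing.
It fails at once if a cup, a dish, the kettle, pitcher, gaiwan or scoop is moved more than 25 mm (distance of any of dish, dish_2, cup_1, cup_2, kettle, pitcher, gaiwan, scoop from where it was at the start of the episode above 0.025 m).
It fails at once if a cup, the kettle, pitcher or gaiwan is tipped more than 0.3 rad (angle between any of cup_1, cup_2, kettle, pitcher, gaiwan's own z axis and vertical above 0.3 rad).
It fails at once if a lid is dropped or thrown into the tin (faster than 0.6 m/s while within the tin) ((horizontal distance between lid_a and tin below 0.075 m and z of lid_a in the frame of tin below 0.03 m and linear speed of lid_a above 0.6 m/s) or (horizontal distance between lid_b and tin below 0.075 m and z of lid_b in the frame of tin below 0.03 m and linear speed of lid_b above 0.6 m/s) or (horizontal distance between lid_c and tin below 0.075 m and z of lid_c in the frame of tin below 0.03 m and linear speed of lid_c above 0.6 m/s) or (horizontal distance between lid_d and tin below 0.075 m and z of lid_d in the frame of tin below 0.03 m and linear speed of lid_d above 0.6 m/s) or (horizontal distance between lid_e and tin below 0.075 m and z of lid_e in the frame of tin below 0.03 m and linear speed of lid_e above 0.6 m/s) or (horizontal distance between lid_f and tin below 0.075 m and z of lid_f in the frame of tin below 0.03 m and linear speed of lid_f above 0.6 m/s) or (horizontal distance between lid_g and tin below 0.075 m and z of lid_g in the frame of tin below 0.03 m and linear speed of lid_g above 0.6 m/s)).
It also fails if it takes over 72 s, if anything falls off the work surface, if the arm or the gripper's body presses on something with over 40 N, if the wrist force passes 120 N, or if a joint passes its speed limit or range.

## Robot

A 6-joint arm with a two-finger parallel gripper is mounted at the origin on the work surface. World frame = base frame: x ahead of the robot, y to its left, z up, the work surface at z = 0. Lengths are in m, angles in rad, forces in N, time in s.
With the tool pointing down it reaches from about 0.3 to 0.775 m from the base axis. Payload 14.6 kg.
Tool frame: the origin (TCP) lies at the very end of the fingers, on their centre line; the grasp point (between the pads) lies 19 mm behind it (bot.pinch_z is the distance from the TCP to the grasp point, in m); z points along the fingers, y is the line along which they close (so a half turn about z gives the same grasp; the last joint's range is limited). The gripper opens to 94 mm and grips with 3 to 60 N. Pads are 16 mm wide; open, the fingers measure 119 mm over their backs; the gripper's body (75 mm by 177 mm) begins 78 mm behind the grasp point.
Start: joints at [-1.361, 0.3, 1.521, -0, 1.321, -0.067], TCP at [0.15, -0.529, 0.205] pointing down, gripper open.
Joint ranges: [-3.03, 3.03], [-0.79, 2.21], [0.23, 2.52], [-1.04, 4.18], [0, 3.07], [-2.55, 2.55]. Speed limits (rad/s): [2.22, 2.22, 2.57, 3.14, 3.14, 3.14].

## Interface

Orientations are given as a unit quaternion [w, x, y, z].
In Python, from plant import bot gives the robot as it stands.
- The arm moves only by the shell command python3 -m jog 'ROWS' [FORCE]. ROWS is JSON, a list of rows, each a list of 7 numbers: the closure, from 0 (fully open) to 1 (shut), then the shift along the tool's x, y, z in m, then the turn, a rotation vector about the tool's x, y, z in rad. A call has 1 to 20 rows; each row shifts and turns the commanded pose from where the row before left it, along the tool's axes as they then stand; what a row does not reach is not made up. A row lasts 1/8 s, in which the tool goes at most 62.5 mm and 10.7 degrees, less where a joint would pass 70% of its speed; a pose out of reach is approached as far as the arm can. A call with a gripper value outside its range is refused whole. The fingers move at their own pace and stop on an object; FORCE is the grip in N (left out, the last holds). Time passes only in rows, so rows that do not move let the fingers close. It gives the time, the measured TCP pose, the force, the opening and the grip force at its end, in the units of the state.
- bot.get_state(): the state, without advancing time (a new reading comes with each control period).
- bot.capture(name): name is "side" or "top"; returns the picture (480x640x3 uint8, red, green, blue); there is no depth.
- bot.calibration(name): a dict with "fx", "fy", "cx", "cy" (pixels), "dist" ([k1, k2, p1, p2, k3] as OpenCV has them; the pictures are not rectified), "xyz" and "orientation" of the camera in the world. Camera axes: x right, y down, z forward; pixel columns grow to the right and rows downward; lengths in m; the calibration is good to about 2 mm. A picture is of the moment at which its call begins. calibration takes no time and is no camera call.
- bot.close_job(): hands the job in; it is judged then, once.
The state is a dict: "time_s": time; "qpos": joint angles; "joint_vel": joint speeds; "tau": joint torques, N m; "eef_pos": TCP position; "tcp_rot": TCP orientation; "wrist_force": force on the tool from outside, world axes, zero at the start; "ft_torque": the same for the moment, N m; "gripper_width": finger opening in m; "gripper_force": force on a finger pad.
Only numpy, scipy, OpenCV 4.12 (cv2) and the standard library are available. Lean on these libraries where they do the work, as an engineer would, in place of code of your own. Each camera call takes 0.05 s, during which the arm holds its last target. There are 200 camera calls.

## Working session

There is one attempt and no reset: what is moved stays moved. The work goes in short steps, Python scripts to look and compute and a shell command to move; the robot and the scene stay as the last step left them, time stands still between calls to the robot, and variables do not carry over. Pictures are saved under pics/ and viewed, at most 10 in all, crops included, and the job is handed in when it is done.

```bash
ls; mkdir -p pics; python3 - <<'E'
from plant import bot
import cv2
for n in("top","side"):
    im=bot.capture(n); cv2.imwrite(f"pics/{n}0.png",im[:,:,::-1]); print(n,bot.calibration(n))
print(bot.get_state(), bot.pinch_z)
E
```

```text
pics
top {'fx': 455.003152326978, 'fy': 455.003152326978, 'cx': 317.99893558797703, 'cy': 239.21503962640705, 'dist': array([0.00151931, 0.        , 0.        , 0.        , 0.        ]), 'xyz': array([ 0.45866979, -0.02579546,  1.21998773]), 'orientation': array([-0.04699071,  0.71195616, -0.70017545,  0.02578038])}
side {'fx': 546.0618012688944, 'fy': 546.0618012688944, 'cx': 313.3543437119032, 'cy': 247.31907648088873, 'dist': array([-0.03456832,  0.        ,  0.        ,  0.        ,  0.        ]), 'xyz': array([-0.17110432,  0.77214732,  1.0726893 ]), 'orientation': array([ 0.15382271, -0.32888066,  0.84832926, -0.38537456])}
{'time_s': 0.1, 'qpos': array([-1.36055889e+00,  3.00415767e-01,  1.52152359e+00, -3.73316340e-05,
        1.32069177e+00, -6.66035678e-02]), 'joint_vel': array([ 0.00080224, -0.00148402, -0.00215208, -0.00104439,  0.00183121,
        0.0001366 ]), 'tau': array([ 1.88361249e-03, -5.32642615e+01, -3.53279936e+01,  7.09860865e-02,
        2.34930374e-02, -5.85734460e-05]), 'eef_pos': array([ 0.15026145, -0.5288302 ,  0.204941  ]), 'tcp_rot': array([-5.16598843e-04,  9.90434396e-01,  1.37983465e-01, -5.52938525e-05]), 'wrist_force': array([-0.50124226, -0.84400441, -0.56963658]), 'ft_torque': array([ 0.00173763, -0.00541225,  0.03278805]), 'gripper_force': 0.0, 'gripper_width': 0.09395903064927472} 0.0188
```

View pics/top0.png

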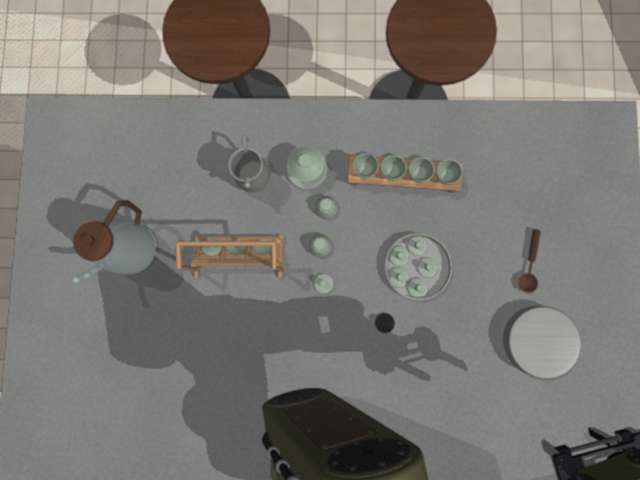

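View pics/side0.png

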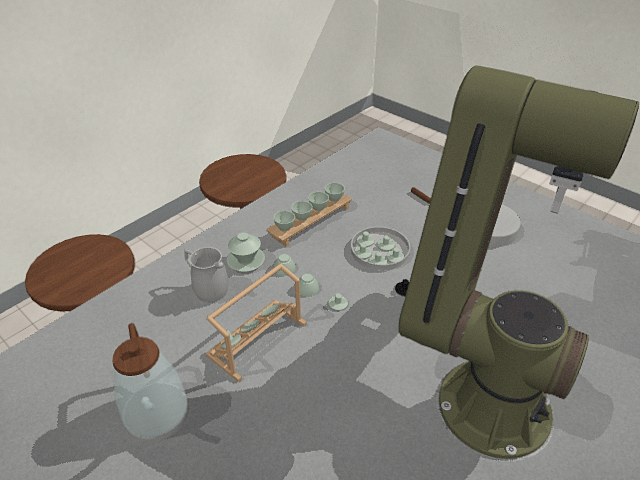

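Top view: the tin is at about (418,266) with five lids in it. The free lid is at (323,283), the cups at (327,208) and (320,244), and the rack around (232,255). A black look-alike sits at (385,323). Next I'll enlarge the crops.

```bash
cat > h.py <<'E'
from plant import bot
import numpy as np, cv2
from scipy.spatial.transform import Rotation as R
def rot(q): return R.from_quat(np.r_[q[1:],q[0]])
def ray(n,uv):
    c=bot.calibration(n);K=np.array([[c['fx'],0,c['cx']],[0,c['fy'],c['cy']],[0,0,1]])
    p=cv2.undistortPoints(np.float64(uv).reshape(-1,1,2),K,c['dist'])[:,0]
    return np.array(c['xyz']),rot(c['orientation']).apply(np.c_[p,np.ones(len(p))])
def plane(n,uv,z):
    o,d=ray(n,uv); return o+d*((z-o[2])/d[:,2])[:,None]
def proj(n,P):
    c=bot.calibration(n);K=np.array([[c['fx'],0,c['cx']],[0,c['fy'],c['cy']],[0,0,1]])
    r=rot(c['orientation']).inv(); return cv2.projectPoints(np.float64(P).reshape(-1,3),r.as_rotvec(),-r.apply(c['xyz']),K,c['dist'])[0][:,0]
E
python3 - <<'E'
from h import *
t=cv2.imread("pics/top0.png");s=cv2.imread("pics/side0.png")
c=lambda im,x,y,w,h,k:cv2.resize(im[y:y+h,x:x+w],None,fx=k,fy=k,interpolation=cv2.INTER_CUBIC)
A=np.hstack([c(t,170,190,130,100,3),c(t,300,190,120,100,3)[:, :0]]) 
a=c(t,170,185,133,100,3);b=c(t,380,225,80,80,3.75)
d=c(s,200,260,150,120,2.6);e=c(s,345,220,70,52,5.8)
def fit(x,w=400,h=300):
    o=np.zeros((h,w,3),np.uint8);hh,ww=min(h,x.shape[0]),min(w,x.shape[1]);o[:hh,:ww]=x[:hh,:ww];return o
cv2.imwrite("pics/crops.png",np.vstack([np.hstack([fit(a),fit(b)]),np.hstack([fit(d),fit(e)])]))
g=lambda u,z:print(u,plane("top",[u],z)[0].round(3))
for u in [(417,244),(400,256),(427,267),(399,276),(417,288)]: g(u,.037)
g((418,266),.022);g((323,282),.034);g((327,208),.042);g((320,244),.042)
E
```

```text
(417, 244) [ 0.572 -0.246  0.037]
(400, 256) [ 0.54  -0.202  0.037]
(427, 267) [ 0.513 -0.272  0.037]
(399, 276) [ 0.488 -0.2    0.037]
(417, 288) [ 0.458 -0.246  0.037]
(418, 266) [ 0.516 -0.252  0.022]
(323, 282) [ 0.47  -0.004  0.034]
(327, 208) [ 0.663 -0.011  0.042]
(320, 244) [0.568 0.005 0.042]
```

View pics/crops.png

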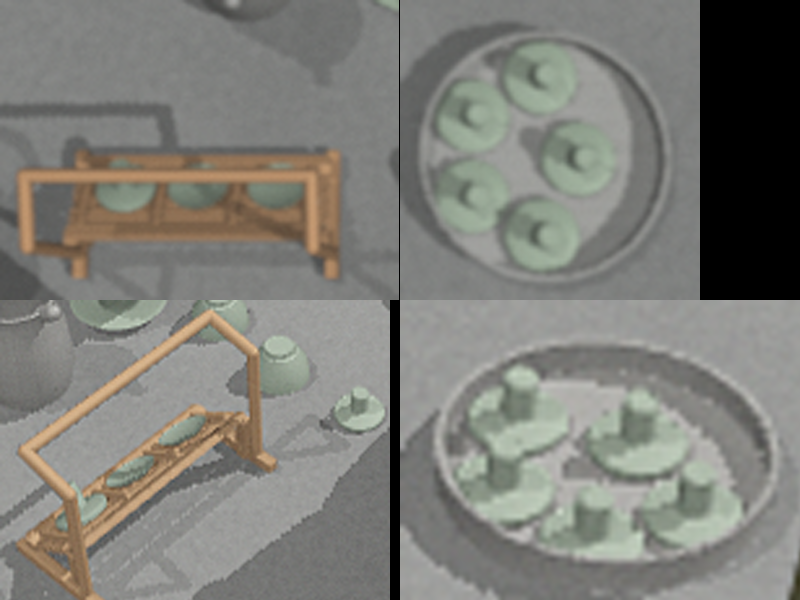

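Crops: lid_e is in the left (+y) bay, with its knob showing in the side view at about (229,448). In the tin there are four ring lids on the left half, and lid_d sits right of the centre at top pixel (429,267). Now I'll compute positions with a two-view check.

```bash
python3 - <<'E'
from h import *
T=lambda L,ox,oy,k,cx=0,cy=0:[((x-cx+.5)/k-.5+ox,(y-cy+.5)/k-.5+oy) for x,y in L]
kt=T([(546,75),(478,113),(584,156),(477,194),(546,232)],380,225,3.75,400,0)
P=plane("top",kt,.037);print("knobs",P.round(4).tolist())
print("proj side",proj("side",P).round(1).tolist())
print("side meas",np.round(T([(521,372),(641,397),(505,447),(594,494),(697,468)],345,220,5.8,400,300),1).tolist())
S=plane("side",T([(521,372),(641,397),(505,447),(594,494),(697,468)],345,220,5.8,400,300),.037);print("side knobs",S.round(4).tolist())
rim=T([(418,158),(671,158),(544.5,33),(544.5,284)],380,225,3.75,400,0)
print("rim",plane("top",rim,.022).round(4).tolist(),plane("top",rim,.022).mean(0).round(4))
sr=T([(437,440),(777,455),(600,342),(600,562)],345,220,5.8,400,300)
print("side rim",plane("side",sr,.022).round(4).tolist())
b=T([(22,176),(318,176)],170,185,3);B=plane("top",b,.163);print("bar ends",B.round(4).tolist())
sb=T([(22,452),(211,315)],200,260,2.6,0,300);print("side bar ends",plane("side",sb,.163).round(4).tolist(), proj("side",B).round(1).tolist(),np.round(sb,1).tolist())
print("lid g side", plane("side",T([(360,396)],200,260,2.6,0,300),.034).round(4).tolist())
# top lid g
t=cv2.imread("pics/top0.png");cv2.imwrite("pics/g.png",cv2.resize(t[190:300,290:350],None,fx=5,fy=5,interpolation=cv2.INTER_CUBIC))
for u in [(127,248),(82,240),(157,248)]: print("kettle",plane("top",[u],.1)[0].round(3))
y=B[1]-B[0];yaw=np.arctan2(-y[1],-y[0])-np.pi/2;mid=B.mean(0);r=R.from_euler('z',yaw)
o=mid-r.apply([-.015,0,.163]);print("yaw",np.degrees(yaw),"len",np.linalg.norm(y),"origin",o)
k=o+r.apply([.003,.066,.063]);print("knob e",k.round(4),"base",(o+r.apply([-.017,.066,.035])).round(4),proj("side",k).round(1),"axis",r.apply([np.sin(.611),0,np.cos(.611)]).round(3))
print("side knob meas",T([(73,487)],200,260,2.6,0,300), plane("side",T([(73,487)],200,260,2.6,0,300),.063).round(4))
E
```

```text
knobs [[0.5705, -0.2504, 0.037], [0.5434, -0.2036, 0.037], [0.5149, -0.2762, 0.037], [0.4875, -0.2029, 0.037], [0.4624, -0.2499, 0.037]]
proj side [[364.9, 233.4], [362.2, 245.0], [385.1, 237.3], [377.3, 253.6], [394.3, 249.5]]
side meas [[365.4, 232.0], [386.1, 236.3], [362.7, 244.9], [378.0, 253.0], [395.8, 248.6]]
side knobs [[0.5733, -0.2566, 0.037], [0.5153, -0.2818, 0.037], [0.5423, -0.2047, 0.037], [0.4876, -0.2063, 0.037], [0.4615, -0.2562, 0.037]]
rim [[0.5123, -0.1641, 0.022], [0.5152, -0.3394, 0.022], [0.6015, -0.2524, 0.022], [0.4266, -0.2516, 0.022]] [ 0.5139 -0.2519  0.022 ]
side rim [[0.5818, -0.1999, 0.022], [0.4465, -0.3063, 0.022], [0.5687, -0.319, 0.022], [0.4645, -0.1827, 0.022]]
bar ends [[0.5529, 0.339, 0.163], [0.5565, 0.1059, 0.163]]
side bar ends [[0.5538, 0.3383, 0.163], [0.5559, 0.1086, 0.163]] [[208.2, 318.5], [281.5, 264.8]] [[208.2, 318.2], [280.8, 265.5]]
lid g side [[0.4619, -0.0016, 0.034]]
kettle [0.545 0.486 0.1  ]
kettle [0.563 0.602 0.1  ]
kettle [0.546 0.411 0.1  ]
yaw 0.8843077800578196 len 0.2331060747027965 origin [0.56965645 0.22266604 0.        ]
knob e [0.5716 0.2887 0.063 ] base [0.5516 0.2884 0.035 ] [[225.1 330.7]] axis [0.574 0.009 0.819]
side knob meas [(227.76923076923077, 331.61538461538464)] [[0.5648 0.2862 0.063 ]]
```

View pics/g.png

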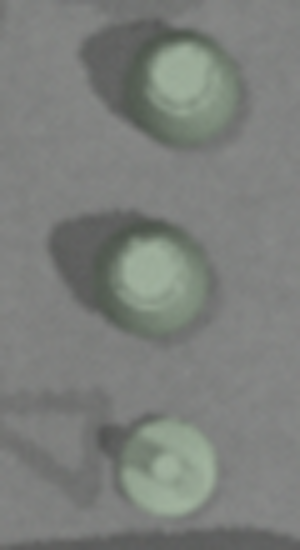

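The two views agree within about 6 mm. The rack's bar length comes out at 233 mm against 226, the tin's outside diameter at 175 mm, and the four ring knobs at radius 56–58 mm. Enlarged view: lid_g is at about (323,283) with the cups above it. First move: go above lid_d.

```bash
python3 -m jog '[[0.6,0,0,0,0,0,0.139],[0.6,0,0,0,0,0,0.139],[0.6,0.0455,-0.0315,0,0,0,0],[0.6,0.0455,-0.0315,0,0,0,0],[0.6,0.0455,-0.0315,0,0,0,0],[0.6,0.0455,-0.0315,0,0,0,0],[0.6,0.0455,-0.0315,0,0,0,0],[0.6,0.0455,-0.0315,0,0,0,0],[0.6,0.0455,-0.0315,0,0,0,0],[0.6,0.0455,-0.0315,0,0,0,0],[0.6,0,0,0.05,0,0,0],[0.6,0,0,0.05,0,0,0],[0.6,0,0,0,0,0,0],[0.6,0,0,0,0,0,0]]' 15
cat >> h.py <<'E'
def off(p=None,Rt=None):
    s=bot.get_state();r=rot(s['tcp_rot']);print("t",s['time_s'],"pos",s['eef_pos'].round(4),"j",s['qpos'].round(2),"w",round(s['gripper_width'],4),"F",s['wrist_force'].round(1))
    print("axes x",r.as_matrix()[:,0].round(3),"z",r.as_matrix()[:,2].round(3))
    if p is not None: print("shift",r.inv().apply(np.array(p)-s['eef_pos']).round(4))
    if Rt is not None: print("turn",(r.inv()*Rt).as_rotvec().round(4))
E
python3 - <<'E'
from h import *
off([.514,-.278,.018],R.from_matrix(np.diag([1.,-1,-1])))
im=bot.capture("side");cv2.imwrite("pics/s1.png",im[:,:,::-1])
k=cv2.resize(im[300:450,60:260],None,fx=4,fy=4,interpolation=cv2.INTER_CUBIC)[:,:,::-1]
cv2.imwrite("pics/kettle.png",k)
for z in(.15,.2,.22): print(z,plane("top",[(122,203),(139,213)],z).round(3).tolist())
E
```

```text
time_s: 1.85
eef_pos: [0.5153, -0.2781, 0.1075]
tcp_rot: [0.001, 1.0, -0.001, 0.001]
wrist_force: [0.5, 0.1, 0.5]
gripper_width: 0.0376
gripper_force: 0.0
t 1.85 pos [ 0.5153 -0.2781  0.1075] j [-0.56  0.47  1.52  0.    1.15  1.01] w 0.0376 F [0.5 0.1 0.5]
axes x [ 1.    -0.001  0.002] z [ 0.002 -0.001 -1.   ]
shift [-0.0015 -0.0001  0.0895]
turn [ 0.0011 -0.0019 -0.0014]
0.15 [[0.65, 0.482, 0.15], [0.626, 0.439, 0.15]]
0.2 [[0.641, 0.459, 0.2], [0.618, 0.418, 0.2]]
0.22 [[0.637, 0.449, 0.22], [0.615, 0.409, 0.22]]
```

View pics/kettle.png

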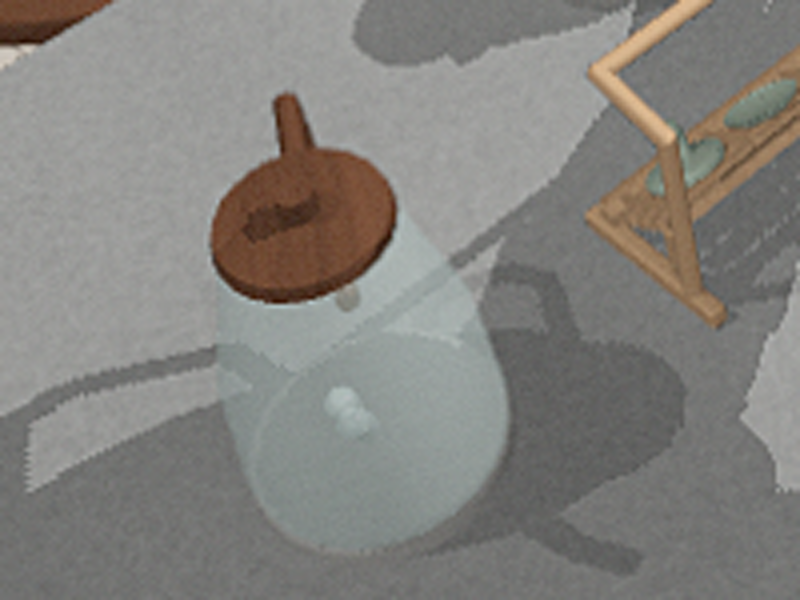

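Handle stays at y ≥ 0.41, so it clears the gripper's body (to y ≈ 0.377) at lid_e. Now grasp lid_d.

```bash
python3 -m jog '[[0.6,-0.001,0.001,0.045,0,0,0],[0.6,0,0,0.035,0,0,0],[0.6,0,0,0.012,0,0,0],[0.6,0,0,0,0,0,0],[1,0,0,0,0,0,0],[1,0,0,0,0,0,0],[1,0,0,0,0,0,0],[1,0,0,0,0,0,0]]' 20
python3 - <<'E'
from h import *
off()
E
```

```text
time_s: 2.9
eef_pos: [0.5141, -0.2788, 0.0145]
tcp_rot: [0.0, 1.0, -0.001, 0.001]
wrist_force: [-0.9, 0.7, 7.4]
gripper_width: 0.0173
gripper_force: 20.0
t 2.9 pos [ 0.5141 -0.2788  0.0145] j [-0.56  0.59  1.58  0.    0.97  1.01] w 0.0173 F [-0.9  0.7  7.4]
axes x [ 1.    -0.001  0.001] z [ 0.001 -0.001 -1.   ]
```

```bash
python3 -m jog '[[1,0,0,-0.004,0,0,0],[1,0,0,0,0,0,0],[1,0.0005,-0.009,0,0,0,0],[1,0,-0.009,0,0,0,0],[1,0,-0.0085,0,0,0,0],[1,0,0,0,0,0,0],[1,0,0,0.002,0,0,0],[1,0,0,0.0015,0,0,0],[1,0,0,0,0,0,0]]'
python3 - <<'E'
from h import *
off()
E
```

```text
time_s: 4.03
eef_pos: [0.5142, -0.2522, 0.0145]
tcp_rot: [-0.0, 1.0, -0.001, 0.0]
wrist_force: [-3.3, 3.0, 8.1]
gripper_width: 0.0175
gripper_force: 20.0
t 4.025 pos [ 0.5142 -0.2522  0.0145] j [-0.52  0.57  1.61  0.    0.95  1.05] w 0.0175 F [-3.3  3.   8.1]
axes x [ 1.    -0.001  0.   ] z [ 0.  0. -1.]
```

```bash
python3 -m jog '[[0.6,0,0,0,0,0,0],[0.6,0,0,0,0,0,0],[0.6,0,0,-0.03,0,0,0],[0.6,0,0,-0.06,0,0,0],[0.6,-0.0096,-0.0498,0,0,0,0],[0.6,-0.0096,-0.0498,0,0,0,0],[0.6,-0.0096,-0.0498,0,0,0,0],[0.6,-0.0096,-0.0498,0,0,0,0],[0.6,-0.0096,-0.0498,0,0,0,0],[0.6,0,0,0,0,0,-0.1745],[0.6,0,0,0,0,0,-0.1745],[0.6,0,0,0,0,0,-0.1745],[0.6,0,0,0,0,0,-0.1745],[0.6,0,0,0,0,0,-0.1745],[0.6,0,0,0,0,0,-0.1745],[0.6,0,0,0,0,0,-0.1745],[0.6,0,0,0,0,0,-0.1745],[0.6,0,0,0,0,0,-0.1745],[0.6,0,0,0,0,0,0]]'
python3 - <<'E'
from h import *
off([.466,-.003,.0125])
for n in("top","side"):
    cv2.imwrite(f"pics/{n}2.png",bot.capture(n)[:,:,::-1])
t=cv2.imread("pics/top2.png");s=cv2.imread("pics/side2.png")
z=lambda a,w,h:cv2.resize(a,(w,h),interpolation=cv2.INTER_CUBIC)
cv2.imwrite("pics/v2.png",np.hstack([z(t[217:317,368:468],400,400),z(s[215:275,340:420],400,300)[:300].copy() if 0 else z(s[210:290,340:420],400,400)]))
E
```

```text
time_s: 6.4
eef_pos: [0.4665, -0.003, 0.1039]
tcp_rot: [0.0, 0.708, 0.706, 0.0]
wrist_force: [0.2, 0.0, 0.1]
gripper_width: 0.0377
gripper_force: 0.0
t 6.4 pos [ 0.4665 -0.003   0.1039] j [-0.08  0.23  1.86 -0.    1.05 -0.08] w 0.0377 F [0.2 0.  0.1]
axes x [ 0.003  1.    -0.   ] z [ 0. -0. -1.]
shift [-0.     -0.0005  0.0914]
```

View pics/v2.png

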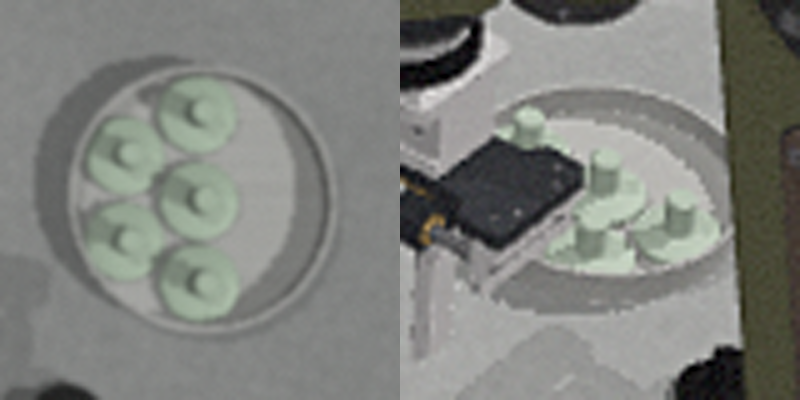

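lid_d is now in the middle, with its knob at crop (203,199) and the rim's centre at (202,199). The right-hand side is free for two lids. Next, centre and grip lid_g.

```bash
python3 -m jog '[[0.6,0,0,0.045,0,0,0],[0.6,0,0,0.035,0,0,0],[0.6,0,0,0.012,0,0,0],[0.6,0,0,0,0,0,0],[1,0,0,0,0,0,0],[1,0,0,0,0,0,0],[1,0,0,0,0,0,0],[0.6,0,0,0,0,0,0],[0.6,0,0,0,0,0,0],[0.6,0,0,0,0,0,0.1745],[0.6,0,0,0,0,0,0.1745],[0.6,0,0,0,0,0,0.1745],[0.6,0,0,0,0,0,0.1745],[0.6,0,0,0,0,0,0.1745],[0.6,0,0,0,0,0,0.1745],[0.6,0,0,0,0,0,0.1745],[0.6,0,0,0,0,0,0.1745],[0.6,0,0,0,0,0,0.1745]]' 20
python3 -m jog '[[1,0,0,0,0,0,0],[1,0,0,0,0,0,0],[1,0,0,0,0,0,0],[1,0,0,0,0,0,0],[1,0,0,-0.03,0,0,0],[1,0,0,-0.05,0,0,0],[1,0,0,0,0,0,0]]'
python3 - <<'E'
from h import *
im=bot.capture("top");cv2.imwrite("pics/top3.png",im[:,:,::-1])
p=lambda L,z:plane("top",[((x+.5)/4-.5+368,(y+.5)/4-.5+217) for x,y in L],z).round(4)
K=p([(203,199),(199,110),(130,152),(128,239),(201,284)],.037);c=p([(68,199),(336,199),(202,64),(202,335)],.022)
print(K,c.tolist(),c.mean(0)); C=c.mean(0)[:2]
for k in K: d=k[:2]-C;print(np.hypot(*d).round(4),np.degrees(np.arctan2(d[1],d[0])).round(1))
off([.487,-.301,.1])
E
```

```text
time_s: 8.75
eef_pos: [0.4663, -0.0029, 0.0119]
tcp_rot: [-0.0, 1.0, -0.004, -0.0]
wrist_force: [0.2, 0.2, -0.1]
gripper_width: 0.0376
gripper_force: 0.0
time_s: 9.62
eef_pos: [0.4681, -0.0031, 0.0949]
tcp_rot: [0.0, 1.0, -0.0, 0.003]
wrist_force: [-0.3, -0.6, -0.9]
gripper_width: 0.0171
gripper_force: 20.0
[[ 0.5141 -0.2497  0.037 ]
 [ 0.5717 -0.2474  0.037 ]
 [ 0.5437 -0.2028  0.037 ]
 [ 0.4875 -0.2015  0.037 ]
 [ 0.4595 -0.2482  0.037 ]] [[0.5133, -0.1646, 0.022], [0.5162, -0.3387, 0.022], [0.6036, -0.2523, 0.022], [0.4266, -0.2515, 0.022]] [ 0.514925 -0.251775  0.022   ]
0.0022 111.7
0.0569 4.4
0.0568 59.6
0.0573 118.6
0.0555 176.3
t 9.675 pos [ 0.467  -0.003   0.0929] j [-0.08  0.25  1.87  0.    1.02  1.49] w 0.0176 F [-0.6 -0.5 -0.7]
axes x [ 1.    -0.001  0.003] z [ 0.003 -0.    -1.   ]
shift [ 0.0202  0.298  -0.007 ]
```

```bash
python3 -m jog '[[1,0.0034,0.0496,0,0,0,0],[1,0.0034,0.0496,0,0,0,0],[1,0.0034,0.0496,0,0,0,0],[1,0.0034,0.0496,0,0,0,0],[1,0.0034,0.0496,0,0,0,0],[1,0.0034,0.0496,0,0,0,0],[1,0,0,0,0,0,-0.1745],[1,0,0,0,0,0,-0.1745],[1,0,0,0,0,0,-0.1745],[1,0,0,0,0,0,-0.1745],[1,0,0,0,0,0,-0.1745],[1,0,0,0,0,0,-0.1745],[1,0,0,0.03,0,0,0],[1,0,0,0,0,0,0],[1,0,0,0,0,0,0]]'
python3 - <<'E'
from h import *
off([.4875,-.3005,.0152],R.from_euler('z',60,degrees=True)*R.from_matrix(np.diag([1.,-1,-1])))
E
```

```text
time_s: 11.55
eef_pos: [0.4865, -0.3005, 0.062]
tcp_rot: [-0.0, 0.866, 0.499, -0.0]
wrist_force: [0.3, -0.0, -1.0]
gripper_width: 0.0176
gripper_force: 20.0
t 11.55 pos [ 0.4865 -0.3005  0.062 ] j [-0.62  0.5   1.59  0.    1.04 -0.09] w 0.0176 F [ 0.3 -0.  -1. ]
axes x [0.501 0.865 0.   ] z [-0.  0. -1.]
shift [0.0006 0.0009 0.0468]
turn [-0.0005 -0.0001 -0.0015]
```

```bash
python3 -m jog '[[1,0.0005,0.001,0.02,0,0,0],[1,0,0,0.015,0,0,0],[1,0,0,0.006,0,0,0],[1,0,0,0.003,0,0,0],[1,0,0,0.002,0,0,0],[1,0,0,0,0,0,0],[1,0,0,0,0,0,0]]'
python3 - <<'E'
from h import *
off([.4875,-.3005,.0152])
E
```

```text
time_s: 12.42
eef_pos: [0.4877, -0.3007, 0.0162]
tcp_rot: [0.0, 0.866, 0.499, 0.0]
wrist_force: [-0.5, 0.3, -0.3]
gripper_width: 0.0177
gripper_force: 20.0
t 12.425 pos [ 0.4877 -0.3007  0.0162] j [-0.62  0.57  1.61 -0.    0.96 -0.09] w 0.0177 F [-0.5  0.3 -0.3]
axes x [ 0.501  0.865 -0.   ] z [ 0. -0. -1.]
shift [ 0.0001 -0.0003  0.001 ]
```

```bash
python3 -m jog '[[1,0,0,0.001,0,0,0],[1,0,0,0.001,0,0,0],[1,0,0,0,0,0,0]]'
python3 - <<'E'
from h import *
off()
E
```

```text
time_s: 12.8
eef_pos: [0.4877, -0.3007, 0.0149]
tcp_rot: [0.0, 0.866, 0.499, 0.0]
wrist_force: [-4.2, 3.3, 10.2]
gripper_width: 0.0174
gripper_force: 20.0
t 12.8 pos [ 0.4877 -0.3007  0.0149] j [-0.62  0.57  1.61  0.    0.95 -0.09] w 0.0174 F [-4.2  3.3 10.2]
axes x [ 0.501  0.865 -0.   ] z [ 0. -0. -1.]
```

```bash
python3 -m jog '[[0.6,0,0,0,0,0,0],[0.6,0,0,0,0,0,0],[0.6,0,0,-0.03,0,0,0],[0.6,0,0,-0.06,0,0,0],[0.6,0,0,-0.06,0,0,0],[0.6,0,0,-0.05,0,0,0],[0.6,0,0,0,0,0,-0.1745],[0.6,0,0,0,0,0,-0.1745],[0.6,0,0,0,0,0,-0.1745],[0.6,0,0,0,0,0,-0.1745],[0.6,0,0,0,0,0,-0.1745],[0.6,0,0,0,0,0,-0.1745],[0.6,0,0,0,0,0,-0.1745],[0.6,0,0,0,0,0,-0.1745],[0.6,0,0,0,0,0,-0.1745],[0.6,0,0,0,0,0,-0.1745],[0.6,0,0,0,0,0,-0.1745],[0.6,0,0,0,0,0,-0.1745]]'
python3 -m jog '[[0.6,-0.0123,0.049,0,0,0,0],[0.6,-0.0123,0.049,0,0,0,0],[0.6,-0.0123,0.049,0,0,0,0],[0.6,-0.0123,0.049,0,0,0,0],[0.6,-0.0123,0.049,0,0,0,0],[0.6,-0.0123,0.049,0,0,0,0],[0.6,-0.0123,0.049,0,0,0,0],[0.6,-0.0123,0.049,0,0,0,0],[0.6,-0.0123,0.049,0,0,0,0],[0.6,-0.0123,0.049,0,0,0,0],[0.6,-0.0123,0.049,0,0,0,0],[0.6,-0.0123,0.049,0,0,0,0],[0.6,0,0,0,0,0,0]]'
python3 - <<'E'
from h import *
D=R.from_matrix(np.array([[-1.,0,0],[0,1,0],[0,0,-1]]))
off([.635,.288,.165],D*R.from_euler('y',.611))
for n in("top","side"): cv2.imwrite(f"pics/{n}4.png",bot.capture(n)[:,:,::-1])
print("pitcher",plane("top",[(246,165),(246,188),(245,140)],.12).round(3).tolist())
E
```

```text
time_s: 15.05
eef_pos: [0.4876, -0.3006, 0.2138]
tcp_rot: [-0.0, -0.002, 1.0, 0.0]
wrist_force: [-0.5, -1.5, 0.1]
gripper_width: 0.0372
gripper_force: 0.0
time_s: 16.68
eef_pos: [0.6359, 0.2901, 0.2125]
tcp_rot: [-0.001, -0.001, 1.0, -0.0]
wrist_force: [0.8, -1.1, -0.1]
gripper_width: 0.038
gripper_force: 0.0
t 16.675 pos [0.6359 0.2901 0.2125] j [ 0.38  0.65  1.    0.    1.49 -1.2 ] w 0.038 F [ 0.8 -1.1 -0.1]
axes x [-1.    -0.002  0.001] z [-0.001 -0.    -1.   ]
shift [ 0.0008 -0.0021  0.0475]
turn [-0.0007  0.6097  0.0015]
pitcher [[0.755, 0.191, 0.12], [0.697, 0.189, 0.12], [0.819, 0.195, 0.12]]
```

```bash
python3 -m jog '[[0.6,0,-0.002,0.025,0,0,0],[0.6,0,0,0.022,0,0,0],[0.6,0,0,0,0,0.1525,0],[0.6,0,0,0,0,0.1525,0],[0.6,0,0,0,0,0.1525,0],[0.6,0,0,0,0,0.1525,0],[0.6,0,0,0,0,0,0],[0.6,0,0,0,0,0,0]]'
python3 - <<'E'
from h import *
D=R.from_matrix(np.array([[-1.,0,0],[0,1,0],[0,0,-1]]))
a=np.array([.574,.009,.819])
off(np.array([.556,.288,.0445])+.06*a,D*R.from_euler('y',.611))
im=bot.capture("side");cv2.imwrite("pics/side5.png",im[:,:,::-1])
cv2.imwrite("pics/v5.png",cv2.resize(im[230:380,180:380],None,fx=4,fy=4,interpolation=cv2.INTER_CUBIC)[:,:,::-1])
E
```

```text
time_s: 17.77
eef_pos: [0.6369, 0.2852, 0.1679]
tcp_rot: [-0.291, 0.002, 0.957, 0.001]
wrist_force: [0.3, -0.1, 0.2]
gripper_width: 0.0377
gripper_force: 0.0
t 17.775 pos [0.6369 0.2852 0.1679] j [ 0.3   1.15  0.33  0.21  2.21 -1.19] w 0.0377 F [ 0.3 -0.1  0.2]
axes x [-0.831  0.003  0.556] z [-0.556  0.003 -0.831]
shift [-0.0027  0.0031  0.0876]
turn [ 0.0028  0.021  -0.0026]
```

View pics/v5.png

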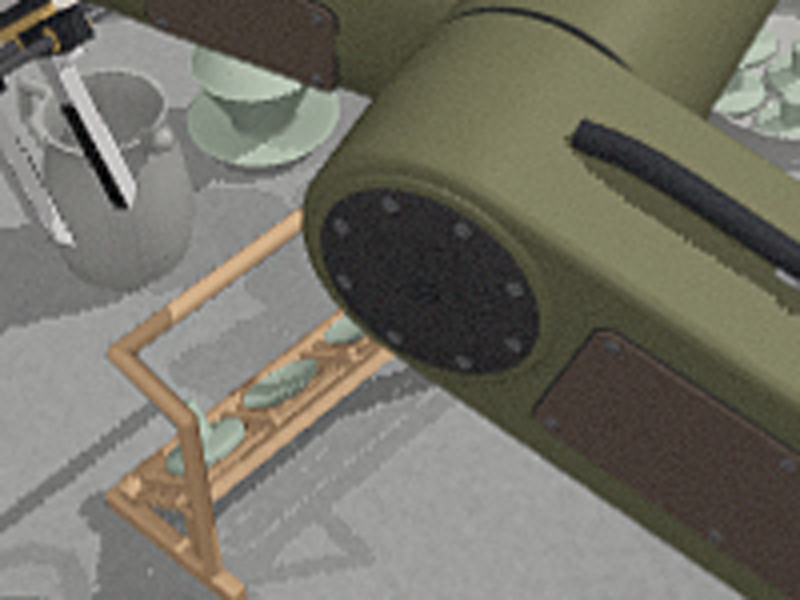

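The rack and the lid_e knob are visible at side crop (200,415), i.e. about (230,334). The fingers stand clear, above and in front of the pitcher, and the arm passes well above the bar. Advance along the knob.

```bash
python3 -m jog '[[0.6,-0.001,0.001,0.03,0,0.02,0],[0.6,-0.001,0.001,0.03,0,0,0],[0.6,0,0.001,0.026,0,0,0],[0.6,0,0,0,0,0,0],[0.6,0,0,0,0,0,0]]'
python3 - <<'E'
from h import *
D=R.from_matrix(np.array([[-1.,0,0],[0,1,0],[0,0,-1]]))
off(np.array([.556,.288,.0445]),D*R.from_euler('y',.611))
im=bot.capture("side");cv2.imwrite("pics/side6.png",im[:,:,::-1])
cv2.imwrite("pics/v6.png",cv2.resize(im[270:370,190:310],None,fx=6,fy=6,interpolation=cv2.INTER_CUBIC)[:,:,::-1])
print("tcp px",proj("side",bot.get_state()['eef_pos']),"target px",proj("side",[.556,.288,.0445]))
E
```

```text
time_s: 18.45
eef_pos: [0.59, 0.2889, 0.0981]
tcp_rot: [-0.3, 0.001, 0.954, 0.001]
wrist_force: [-0.0, 1.0, -0.3]
gripper_width: 0.0375
gripper_force: 0.0
t 18.45 pos [0.59   0.2889 0.0981] j [ 0.32  1.03  0.71  0.2   1.97 -1.22] w 0.0375 F [-0.   1.  -0.3]
axes x [-0.82   0.001  0.573] z [-0.573  0.003 -0.82 ]
shift [-0.0028 -0.0011  0.0634]
turn [ 0.0029  0.0013 -0.0014]
tcp px [[218.33274585 317.2588636 ]] target px [[230.44171389 338.94952309]]
```

View pics/v6.png

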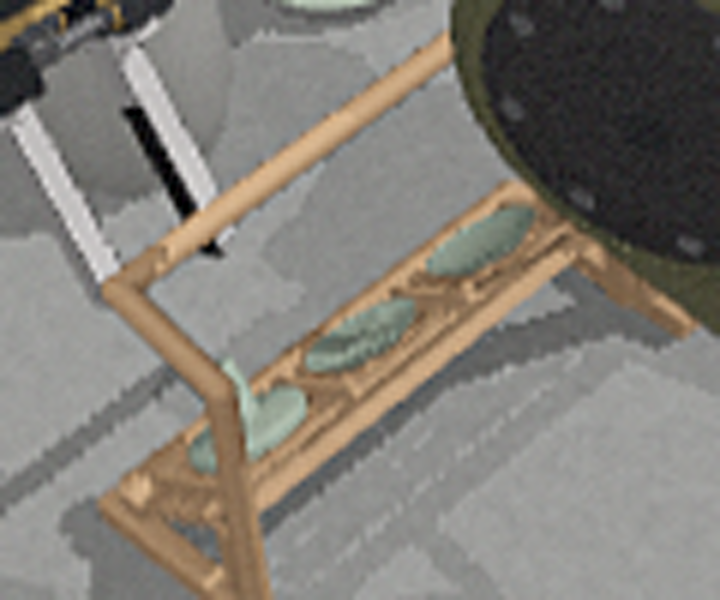

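Fingertips straddle the knob line: their midpoint is at crop (162,270), and the knob end at (232,365). The predicted TCP pixel agrees within 2 px. Go in and grip.

```bash
python3 -m jog '[[0.6,-0.0015,-0.001,0.025,0,0,0],[0.6,-0.001,0,0.02,0,0,0],[0.6,0,0,0.012,0,0,0],[0.6,0,0,0.004,0,0,0],[0.6,0,0,0,0,0,0]]'
python3 -m jog '[[1,0,0,0,0,0,0],[1,0,0,0,0,0,0],[1,0,0,0,0,0,0],[1,0,0,0,0,0,0]]' 25
python3 - <<'E'
from h import *
off(np.array([.556,.288,.0445]))
E
```

```text
time_s: 19.12
eef_pos: [0.5565, 0.2879, 0.0445]
tcp_rot: [-0.302, 0.001, 0.953, 0.001]
wrist_force: [-0.4, -0.2, -0.1]
gripper_width: 0.0375
gripper_force: 0.0
time_s: 19.62
eef_pos: [0.5563, 0.2879, 0.0442]
tcp_rot: [-0.302, 0.001, 0.953, 0.001]
wrist_force: [2.7, -0.3, 2.1]
gripper_width: 0.0172
gripper_force: 25.0
t 19.625 pos [0.5563 0.2879 0.0442] j [ 0.34  1.    0.9   0.2   1.82 -1.24] w 0.0172 F [ 2.7 -0.3  2.1]
axes x [-0.818  0.002  0.576] z [-0.576  0.002 -0.818]
shift [ 0.0004  0.0001 -0.0001]
```

```bash
python3 -m jog '[[1,0,0,-0.01,0,0,0],[1,0,0,-0.03,0,0,0],[1,0,0,-0.035,0,0,0],[1,0,0,-0.035,0,0,0],[1,0,0,0,0,-0.153,0],[1,0,0,0,0,-0.153,0],[1,0,0,0,0,-0.153,0],[1,0,0,0,0,-0.153,0],[1,0,0,0,0,0,0],[1,0,0,-0.04,0,0,0],[1,0,0,-0.04,0,0,0],[1,0,0,0,0,0,0]]'
python3 - <<'E'
from h import *
D=R.from_matrix(np.array([[-1.,0,0],[0,1,0],[0,0,-1]]))
off(np.array([.515,-.11,.21]),D)
E
```

```text
time_s: 21.12
eef_pos: [0.6212, 0.2878, 0.2176]
tcp_rot: [0.0, 0.002, 1.0, 0.001]
wrist_force: [-0.6, 0.0, -0.9]
gripper_width: 0.0172
gripper_force: 25.0
t 21.125 pos [0.6212 0.2878 0.2176] j [ 0.38  0.61  1.06  0.    1.48 -1.19] w 0.0172 F [-0.6  0.  -0.9]
axes x [-1.     0.004 -0.001] z [ 0.001  0.002 -1.   ]
shift [ 0.1048 -0.3982  0.0066]
turn [ 0.0024  0.0009 -0.0035]
```

```bash
python3 -m jog '[[1,0.0131,-0.0498,0,0.002,0.001,-0.0035],[1,0.0131,-0.0498,0,0,0,0],[1,0.0131,-0.0498,0,0,0,0],[1,0.0131,-0.0498,0,0,0,0],[1,0.0131,-0.0498,0,0,0,0],[1,0.0131,-0.0498,0,0,0,0],[1,0.0131,-0.0498,0,0,0,0],[1,0.0131,-0.0498,0,0,0,0],[1,0,0,0.06,0,0,0],[1,0,0,0.06,0,0,0],[1,0,0,0.05,0,0,0],[1,0,0,0.025,0,0,0],[1,0,0,0,0,0,0],[1,0,0,0,0,0,0]]'
python3 - <<'E'
from h import *
off(np.array([.515,-.11,.0119]))
cv2.imwrite("pics/side7.png",bot.capture("side")[:,:,::-1])
E
```

```text
time_s: 22.88
eef_pos: [0.5149, -0.1114, 0.0205]
tcp_rot: [-0.002, -0.0, 1.0, -0.001]
wrist_force: [-0.4, -1.1, -1.1]
gripper_width: 0.0177
gripper_force: 25.0
t 22.875 pos [ 0.5149 -0.1114  0.0205] j [-0.28  0.48  1.75 -0.    0.92 -1.85] w 0.0177 F [-0.4 -1.1 -1.1]
axes x [-1.    -0.     0.003] z [-0.003 -0.002 -1.   ]
shift [-0.0001  0.0014  0.0086]
```

```bash
python3 -m jog '[[1,0,0,0.003,0,0,0],[1,0,0,0.002,0,0,0],[1,0,0,0.001,0,0,0],[1,0,0,0,0,0,0]]'
python3 -m jog '[[1,0,0,0.001,0,0,0],[1,0,0,0.001,0,0,0],[1,0,0,0,0,0,0]]'
```

```text
time_s: 23.42
eef_pos: [0.5143, -0.1111, 0.0137]
tcp_rot: [-0.002, -0.0, 1.0, -0.001]
wrist_force: [0.1, 0.5, 0.0]
gripper_width: 0.0173
gripper_force: 25.0
time_s: 23.8
eef_pos: [0.5142, -0.1111, 0.0116]
tcp_rot: [-0.002, -0.0, 1.0, -0.001]
wrist_force: [-0.1, 0.9, 0.0]
gripper_width: 0.0173
gripper_force: 25.0
```

```bash
python3 -m jog '[[1,0,0,0.001,0,0,0],[1,0,0,0,0,0,0]]'
python3 -m jog '[[1,0,0,0.001,0,0,0],[1,0,0,0,0,0,0]]'
```

```text
time_s: 24.05
eef_pos: [0.5142, -0.1111, 0.0106]
tcp_rot: [-0.002, -0.0, 1.0, -0.001]
wrist_force: [0.8, 0.3, -1.5]
gripper_width: 0.0174
gripper_force: 25.0
time_s: 24.3
eef_pos: [0.5143, -0.1112, 0.0099]
tcp_rot: [-0.001, -0.0, 1.0, -0.001]
wrist_force: [-1.3, -0.1, 3.0]
gripper_width: 0.0172
gripper_force: 25.0
```

```bash
python3 -m jog '[[0.6,0,0,0,0,0,0],[0.6,0,0,0,0,0,0],[0.6,0,0,-0.002,0,0,0],[0.6,0,0,0,0,0,0.1745],[0.6,0,0,0,0,0,0.1745],[0.6,0,0,0,0,0,0.1745],[0.6,0,0,0,0,0,0.1745],[0.6,0,0,0,0,0,0.1745],[0.6,0,0,0,0,0,0.1745],[0.6,0,0,0,0,0,0.1745],[0.6,0,0,0,0,0,0.1745],[0.6,0,0,0,0,0,0.1745],[0.6,0,0,0,0,0,0],[1,0,0,0,0,0,0],[1,0,0,0,0,0,0],[1,0,0,0,0,0,0],[1,0,0,0,0,0,0]]' 20
python3 -m jog '[[1,0,0,-0.02,0,0,0],[1,0,0,-0.04,0,0,0],[1,0,0,0,0,0,-0.1745],[1,0,0,0,0,0,-0.1745],[1,0,0,0,0,0,-0.1745],[1,0,0,0,0,0,0],[1,0,0,0,0,0,0]]'
python3 - <<'E'
from h import *
D=R.from_euler('z',120,degrees=True)*R.from_matrix(np.diag([1.,-1,-1]))
off(np.array([.5425,-.3005,.06]),D)
im=bot.capture("top")
cv2.imwrite("pics/v8.png",cv2.resize(im[205:305,350:470],None,fx=5,fy=5,interpolation=cv2.INTER_CUBIC)[:,:,::-1])
E
```

```text
time_s: 26.42
eef_pos: [0.5143, -0.1111, 0.0117]
tcp_rot: [-0.001, 0.707, 0.708, -0.002]
wrist_force: [0.1, -0.1, -0.9]
gripper_width: 0.0173
gripper_force: 20.0
time_s: 27.3
eef_pos: [0.5144, -0.111, 0.0716]
tcp_rot: [-0.001, 0.501, 0.865, -0.002]
wrist_force: [0.8, 0.4, -1.4]
gripper_width: 0.0173
gripper_force: 20.0
t 27.3 pos [ 0.5144 -0.111   0.0716] j [-0.28  0.4   1.72 -0.    1.02 -0.8 ] w 0.0173 F [ 0.8  0.4 -1.4]
axes x [-0.497  0.868  0.   ] z [-0.003 -0.002 -1.   ]
shift [-0.1784 -0.0698  0.0118]
turn [-0.0037 -0.0003 -0.0031]
```

View pics/v8.png

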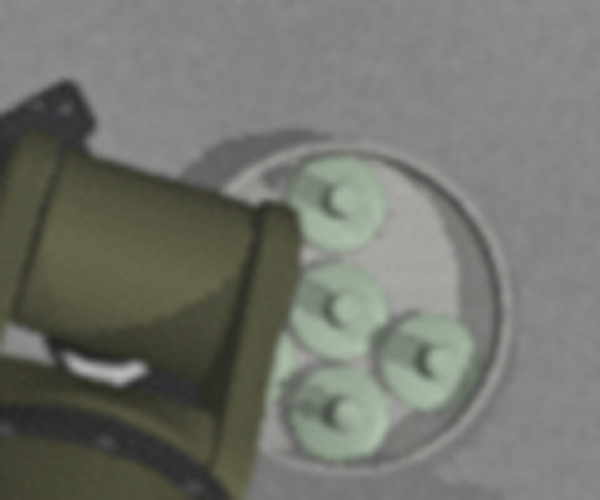

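lid_g sits well (knob at crop (431,360)), and the last slot, upper right, is free. Place lid_e there.

```bash
python3 -m jog '[[1,-0.0357,-0.014,0,-0.0037,0,-0.003],[1,-0.0357,-0.014,0,0,0,0],[1,-0.0357,-0.014,0,0,0,0],[1,-0.0357,-0.014,0,0,0,0],[1,-0.0356,-0.0138,0,0,0,0],[1,0,0,0,0,0,0],[1,0,0,0.015,0,0,0],[1,0,0,0,0,0,0]]'
python3 - <<'E'
from h import *
D=R.from_euler('z',120,degrees=True)*R.from_matrix(np.diag([1.,-1,-1]))
off(np.array([.5425,-.3005,.0147]),D)
E
```

```text
time_s: 28.35
eef_pos: [0.5431, -0.299, 0.0549]
tcp_rot: [-0.002, 0.498, 0.867, 0.0]
wrist_force: [-0.2, 0.5, -0.5]
gripper_width: 0.0177
gripper_force: 20.0
t 28.35 pos [ 0.5431 -0.299   0.0549] j [-0.56  0.61  1.45  0.    1.09 -1.09] w 0.0177 F [-0.2  0.5 -0.5]
axes x [-0.503  0.864  0.003] z [-0.002  0.002 -1.   ]
shift [-0.0011 -0.0012  0.0402]
turn [-0.0012 -0.0028  0.004 ]
```

```bash
python3 -m jog '[[1,-0.001,-0.001,0.015,0,-0.003,0],[1,0,0,0.013,0,0,0],[1,0,0,0.007,0,0,0],[1,0,0,0.003,0,0,0],[1,0,0,0.001,0,0,0],[1,0,0,0,0,0,0]]'
python3 -m jog '[[1,0,0,0.001,0,0,0],[1,0,0,0,0,0,0]]'
python3 -m jog '[[1,0,0,0.0007,0,0,0],[1,0,0,0,0,0,0]]'
```

```text
time_s: 29.1
eef_pos: [0.5436, -0.3019, 0.018]
tcp_rot: [0.001, 0.498, 0.867, -0.001]
wrist_force: [1.2, -0.2, -0.4]
gripper_width: 0.0175
gripper_force: 20.0
time_s: 29.35
eef_pos: [0.5436, -0.3018, 0.0168]
tcp_rot: [0.001, 0.498, 0.867, -0.001]
wrist_force: [0.4, -0.8, -0.8]
gripper_width: 0.0175
gripper_force: 20.0
time_s: 29.6
eef_pos: [0.5435, -0.3018, 0.016]
tcp_rot: [0.001, 0.498, 0.867, -0.001]
wrist_force: [-0.3, 0.2, -0.1]
gripper_width: 0.0175
gripper_force: 20.0
```

```bash
python3 -m jog '[[1,0.0015,0,0,0,0,0],[1,0,0,0.0007,0,0,0],[1,0,0,0.0007,0,0,0],[1,0,0,0,0,0,0]]'
```

```text
time_s: 30.1
eef_pos: [0.5428, -0.3004, 0.0147]
tcp_rot: [0.001, 0.498, 0.867, -0.001]
wrist_force: [-0.9, 2.2, 1.8]
gripper_width: 0.0176
gripper_force: 20.0
```

```bash
python3 -m jog '[[1,0,0,0.0006,0,0,0],[1,0,0,0,0,0,0]]'
python3 -m jog '[[0.6,0,0,0,0,0,0],[0.6,0,0,0,0,0,0],[0.6,0,0,-0.02,0,0,0],[0.6,0,0,-0.05,0,0,0],[0.6,0,0,-0.05,0,0,0],[0.6,0.05,0.02,-0.03,0,0,0],[0.6,0.05,0.02,0,0,0,0],[0.6,0.05,0.02,0,0,0,0],[0.6,0.05,0.02,0,0,0,0],[0.6,0.05,0.02,0,0,0,0],[0.6,0,0,0,0,0,0]]'
python3 - <<'E'
from h import *
off()
t=bot.capture("top");s=bot.capture("side")
z=lambda a:cv2.resize(a,(400,400),interpolation=cv2.INTER_CUBIC)
cv2.imwrite("pics/v9.png",np.hstack([z(t[217:317,368:468]),z(s[208:288,340:420])])[:,:,::-1])
E
```

```text
time_s: 30.35
eef_pos: [0.5428, -0.3005, 0.0147]
tcp_rot: [0.001, 0.498, 0.867, -0.001]
wrist_force: [-2.8, 2.7, 8.4]
gripper_width: 0.0173
gripper_force: 20.0
time_s: 31.72
eef_pos: [0.5029, -0.0311, 0.1649]
tcp_rot: [0.002, 0.497, 0.868, -0.0]
wrist_force: [-0.4, 0.2, 0.1]
gripper_width: 0.0375
gripper_force: 0.0
t 31.725 pos [ 0.5029 -0.0311  0.1649] j [-0.13  0.23  1.7  -0.    1.2  -0.66] w 0.0375 F [-0.4  0.2  0.1]
axes x [-0.507  0.862 -0.004] z [ 0.003 -0.002 -1.   ]
```

View pics/v9.png

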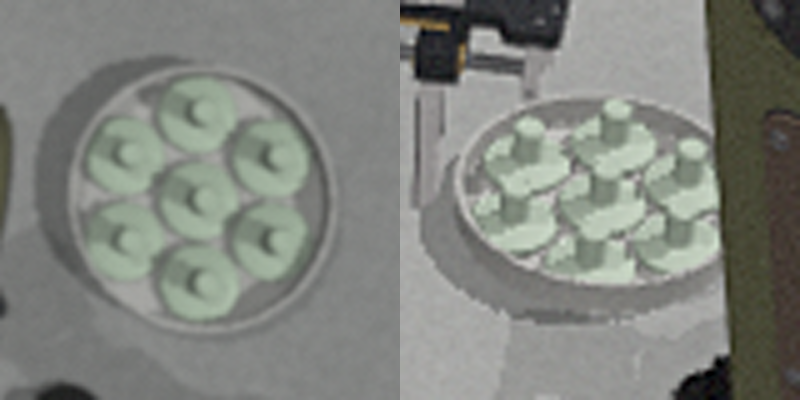

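All seven lids lie flat in the tin with knobs up. The middle one is at crop (203,199), six stand round it with gaps visible, and the gripper is clear. Hand in.

```bash
python3 -c "
from plant import bot
print(bot.close_job())"
```

```text
the job is handed in; nothing more can be done
None
```

All seven lids are packed flat in the tin, knobs up, one in the middle and six round it, and the job was handed in at about 32 s; the hand-in did not return a verdict.

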